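# Bring the mouthpiece to the front of the parts carousel

### The arm

A 6-joint arm with a two-finger parallel gripper is mounted at the origin on the work surface. World frame = base frame: x ahead of the robot, y to its left, z up, the work surface at z = 0. Lengths are in m, angles in degrees, forces in N, time in s.
With the tool pointing down it reaches from about 0.3 to 0.875 m from the base axis. Payload 6.4 kg.
Tool frame: the origin (TCP) lies on the centre line of the jaws, within the pads' length; the fingertips stand 11 mm ahead of it and the grasp point (between the pads) lies 8 mm behind it; z points along the fingers, y is the line along which they close (so a half turn about z gives the same grasp; the last joint's range is limited). The gripper opens to 85 mm and grips with 20 to 120 N. Pads are 22 mm wide; open, the fingers measure 114 mm over their backs; the gripper's body (76 mm by 85 mm) begins 54 mm behind the grasp point. The pads swing forward as they close: fully open they stand 13 mm farther back than shut.
Start: joints at [-76.908, 10.359, 92.074, -0, 77.567, -11.82], TCP at [0.242, -0.522, 0.242] pointing down, gripper open.
Joint ranges: [-171.53, 171.53], [-51.25, 118.39], [17.06, 147.69], [-65.23, 245.23], [0, 150.52], [-178.68, 178.68]. Speed limits (degrees/s): [147.25, 147.25, 172.46, 180, 180, 180].

### API

Orientations are given as [roll, pitch, yaw] about the fixed x, y, z axes, in that order (R = Rz(yaw) Ry(pitch) Rx(roll)).
In Python, from rig import robot gives the robot as it stands.
- The arm moves only by the tool carry_out, never from a script. Its argument "moves" is a list of rows, each a list of 6 numbers: the shift along the tool's x, y, z in m, then the turn, a rotation vector about the tool's x, y, z in degrees. In form: [[dx, dy, dz, rx, ry, rz], ...]. A call has exactly 5 rows; each row is the pose to reach, as a shift and turn from the pose commanded when the call began, along the tool's axes at that moment; what a row does not reach only later rows make up. A row lasts 1/8 s, in which the tool goes at most 62.5 mm and 10.7 degrees, less where a joint would pass 70% of its speed; a pose out of reach is approached as far as the arm can. A call with a gripper value outside its range is refused whole. "jaw" is the opening in per cent of the stroke, from 0 (shut) to 100 (fully open), set as the call begins (left out, the last holds). The fingers move at their own pace and stop on an object; "force" is the grip in N (left out, the last holds). Time passes only in rows, so rows that repeat a pose let the fingers close, or fill a call up. It gives the time, the measured TCP pose, the force, the opening and the grip force at its end, in the units of the state.
- robot.observe(): the state, without advancing time (a new reading comes with each control period).
- robot.snapshot(name): name is "scene" or "top" or "wrist"; returns the picture (400x640x3 uint8, blue, green, red); there is no depth.
- robot.camera_model(name): a dict with "fx", "fy", "cx", "cy" (pixels), "distortion" ([k1, k2, p1, p2, k3] as OpenCV has them; the pictures are not rectified), "eye" and "orientation" of the camera in the world. Camera axes: x right, y down, z forward; pixel columns grow to the right and rows downward; lengths in m; the calibration is good to about 2 mm. A picture is of the moment at which its call begins: read the wrist's pose just before it. camera_model takes no time and is no camera call; for the wrist camera it gives the pose at the moment of the call.
- robot.sign_off(): hands the job in; it is judged then, once.
The state is a dict: "time_s": time; "q": joint angles; "qvel": joint speeds; "tau": joint torques, N m; "tcp_pos": TCP position; "orientation": TCP orientation; "ft_force": force on the tool from outside, world axes, zero at the start; "ft_torque": the same for the moment, N m; "grip_width": opening from 0.0 (shut) to 1.0 (fully open); "finger_force": force on a finger pad.
Only numpy, scipy, OpenCV 4.12 (cv2) and the standard library are available. Lean on these libraries where they do the work, as an engineer would, in place of code of your own. Each camera call takes 0.05 s, during which the arm holds its last target. There are 200 camera calls.

### The job

Turn the parts carousel by pushing on its rim or rim pegs with the fingers, until the brass mouthpiece, the one part with a slim stem, stands at the front, squarely in line with the steel arrow on the board. Do not touch the parts standing on the carousel, leave them all sitting in their seats, and do not disturb the other things on the bench. Finish with the carousel at rest.

Things in the scene. Friction and masses are not known exactly. Their poses are not given: they have to be found in the camera images.
- board: fixed plywood board under the carousel, 240 x 240 x 12 mm, with an 80 mm wide tongue out to 180 mm from the centre on its front (-x) side, roughly towards the robot. On the tongue a dark steel arrow, 103 to 172 mm from the centre, its top 18 mm above the bench, points at the carousel's axis: it marks the front. Origin: centre of the underside, on that axis, at bench height.
- front_mark (a point): point fixed in space (does not turn) 55 mm from the carousel's axis straight towards the arrow, at the height of the disc's top (55 mm above the bench): where the axis of the part that faces front stands
- carousel: turning wooden disc, 200 mm across, 18 mm thick, on a 120 mm wide plinth. Origin: centre of its underside, on the upright axis, 37 mm above the bench; z up. Turns without limit either way, stiffly (about 0.15 N m: 1 to 2 N at a peg), stays where left, does not coast if pushed slowly. Four ring seats (5 mm high, 37 mm wide) on top, 55 mm from the axis at 0, 90, 180, 270 degrees, hold one part each.
- peg0 (a point): end of the rim peg that lies along the carousel's own +x; turns with it. Six alike steel pegs, round, 12 mm thick, stick out level from the rim to 143 mm from the axis, centre line 46 mm above the bench, every 60 degrees (0, 60, .. 300 from the carousel's +x). Between them, outside the rim, is free space down to the board (or the arrow).
- mouthpiece: brass cornet mouthpiece standing rim down in one of the seats with 1.5 mm play: 28 mm wide at the foot, narrowing to a slim 9 mm shank that points up, 66 mm tall, the tallest and the only one with a slim stem. Origin: centre of its underside.
- valve_cap: low domed brass cap, 28 mm wide, 18 mm tall, in a seat; origin: centre of its underside
- piston: plain solid brass cylinder, 28 mm wide, 42 mm tall, in a seat; origin: centre of its underside
- ferrule: open brass tube, 28 mm wide, 28 mm tall, in a seat; origin: centre of its underside
- oil_tin: bystander: closed yellow oil tin, 68 mm across, 150 mm tall, standing on the bench
- beech_block: bystander: grooved pair of beech blocks in one piece, 120 x 50 x 45 mm, on the bench beyond the carousel
- hammer: bystander: bench hammer lying on the bench
- screwdriver: bystander: screwdriver lying on the bench
- bowl: bystander: white bowl, 130 mm across, 60 mm tall, on the bench
- mandrel: bystander: lying steel bar, 32 mm across, 160 mm long

How it is judged (in metres and radians):
On the way:
1. the fingers push the carousel (contact force between the fingers and carousel above 0.3 N), for 0.05 s.
At the end, for the whole second after the job is handed in: the mouthpiece's axis stands within 10 mm of the front mark (about 10 degrees of turn), the carousel is at rest, and all four parts stand upright in their seats (horizontal distance between mouthpiece and front_mark below 0.01 m and angular speed of carousel below 0.05 rad/s and z of mouthpiece in the frame of carousel between 0.014 and 0.022 m and angle between each of mouthpiece, valve_cap, piston, ferrule's own z axis and vertical below 0.1 rad and linear speed of each of mouthpiece, valve_cap, piston, ferrule below 0.02 m/s and z of valve_cap in the frame of carousel between 0.014 and 0.022 m and z of piston in the frame of carousel between 0.014 and 0.022 m and z of ferrule in the frame of carousel between 0.014 and 0.022 m); the robot touches nothing.
It fails at once if a part on the carousel is touched by the fingers or arm (contact force between any of the fingers, the arm and mouthpiece above 0.5 N or contact force between any of the fingers, the arm and valve_cap above 0.5 N or contact force between any of the fingers, the arm and piston above 0.5 N or contact force between any of the fingers, the arm and ferrule above 0.5 N).
It fails at once if a part is lifted, tipped or knocked out of its seat (z of any of mouthpiece, valve_cap, piston, ferrule in the frame of carousel above 0.024 m or z of any of mouthpiece, valve_cap, piston, ferrule in the frame of carousel below 0.012 m or angle between any of mouthpiece, valve_cap, piston, ferrule's own z axis and vertical above 0.3 rad).
It fails at once if something else on the bench is moved by more than 30 mm (distance of any of oil_tin, beech_block, hammer, screwdriver, bowl, mandrel from where it was at the start of the episode above 0.03 m).
It also fails if it takes over 64 s, if anything falls off the work surface, if the arm or the gripper's body presses on something with over 40 N, if the wrist force passes 120 N, or if a joint passes its speed limit or range.

## Working session

There is one attempt and no reset: what is moved stays moved. The work goes in short steps, Python scripts to look and compute and a tool call to move; the robot and the scene stay as the last step left them, time stands still between calls to the robot, and variables do not carry over. Pictures are saved under pics/ and viewed, at most 10 in all, crops included, and the job is handed in when it is done.

Besides the shell and the picture viewer there is one more tool, called after "Request:" as name(argument=value, ...), one argument or row to a line, values as JSON. carry_out: Moves the arm, as the interface text tells. Its arguments: {"type":"object","properties":{"moves":{"type":"array"},"jaw":{"type":"number"},"force":{"type":"number"}},"required":["moves"]}

```bash
mkdir -p pics; ls
python3 - <<'E'
from rig import robot
import cv2
for n in("scene","top"):
    cv2.imwrite(f"pics/{n}0.png",robot.snapshot(n)); print(n,robot.camera_model(n))
s=robot.observe();print(s)
E
```

```text
pics
scene {'fx': 427.17510445077136, 'fy': 427.17510445077136, 'cx': 314.06351102443455, 'cy': 203.3874302588881, 'distortion': array([-0.04845308,  0.        ,  0.        ,  0.        ,  0.        ]), 'eye': array([ 1.56973499, -0.24123733,  1.26050829]), 'orientation': array([-138.5899138 ,    0.50041557,   75.7359204 ])}
top {'fx': 411.1001351012421, 'fy': 411.1001351012421, 'cx': 314.35194407696196, 'cy': 197.67162539355826, 'distortion': array([-0.01268288,  0.        ,  0.        ,  0.        ,  0.        ]), 'eye': array([0.45206628, 0.02555272, 1.31128383]), 'orientation': array([-174.54778873,   -0.82569828,  -89.19115486])}
{'time_s': 0.1, 'q': array([-7.69086890e+01,  1.03968023e+01,  9.21251433e+01, -2.56804374e-03,
        7.75651916e+01, -1.18201060e+01]), 'qvel': array([-1.27571727e-04, -1.45779905e-01, -1.26725993e-01, -5.52040969e-02,
       -1.43091765e-01, -6.67328692e-03]), 'tau': array([ 1.61620446e-04, -4.45876336e+01, -3.52236879e+01, -3.61255225e-04,
        4.20495504e-03, -2.41981394e-05]), 'tcp_pos': array([ 0.24209624, -0.52104124,  0.24148901]), 'orientation': array([-1.79914197e+02, -1.53953354e-02,  2.49119604e+01]), 'ft_force': array([-0.5089788 ,  0.68163073, -0.03142727]), 'ft_torque': array([ 0.00121245, -0.03468384,  0.02568851]), 'finger_force': 0.0, 'grip_width': 0.997707528287348}
```

View pics/top0.png

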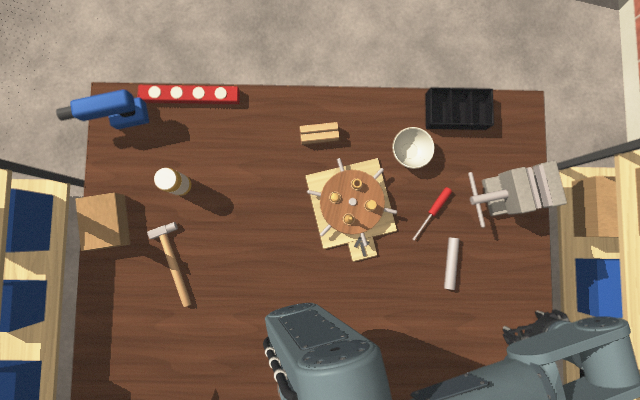

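View pics/scene0.png

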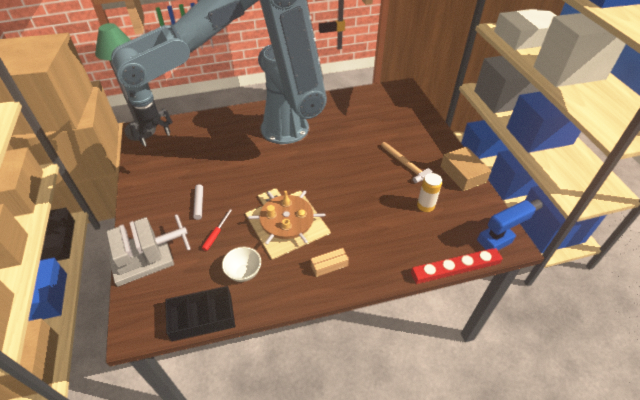

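The carousel is at about (352,202) in the top view, with the arrow tongue at (362,248). In the scene view it is at (287,213). I'll enlarge both.

```bash
cat > h.py <<'E'
from rig import robot
import cv2,numpy as np
from scipy.spatial.transform import Rotation as R
def cam(n):
    m=robot.camera_model(n);K=np.array([[m['fx'],0,m['cx']],[0,m['fy'],m['cy']],[0,0,1]])
    return K,np.array(m['distortion']),np.array(m['eye']),R.from_euler('xyz',m['orientation'],degrees=True).as_matrix()
def unproj(n,px,z):
    K,d,e,M=cam(n);u=cv2.undistortPoints(np.array(px,float).reshape(-1,1,2),K,d).reshape(-1,2)
    r=np.c_[u,np.ones(len(u))]@M.T
    return e+r*((z-e[2])/r[:,2])[:,None]
def proj(n,P):
    K,d,e,M=cam(n);p=(np.array(P,float).reshape(-1,3)-e)@M
    return cv2.projectPoints(p,np.zeros(3),np.zeros(3),K,d)[0].reshape(-1,2)
E
python3 - <<'E'
import cv2
a=cv2.imread("pics/top0.png")[145:270,290:415]; b=cv2.imread("pics/scene0.png")[175:260,235:340]
cv2.imwrite("pics/topc.png",cv2.resize(a,(600,600),interpolation=2)); cv2.imwrite("pics/scenec.png",cv2.resize(b,None,fx=7,fy=7,interpolation=2))
E
```

```text
(no output)
```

View pics/topc.png

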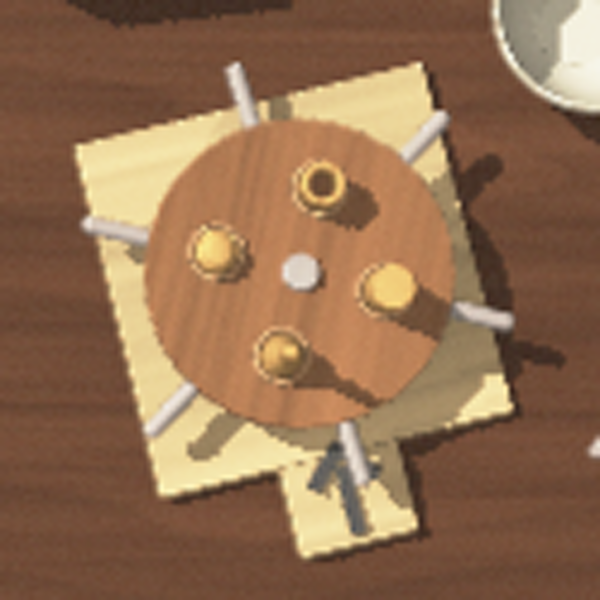

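View pics/scenec.png

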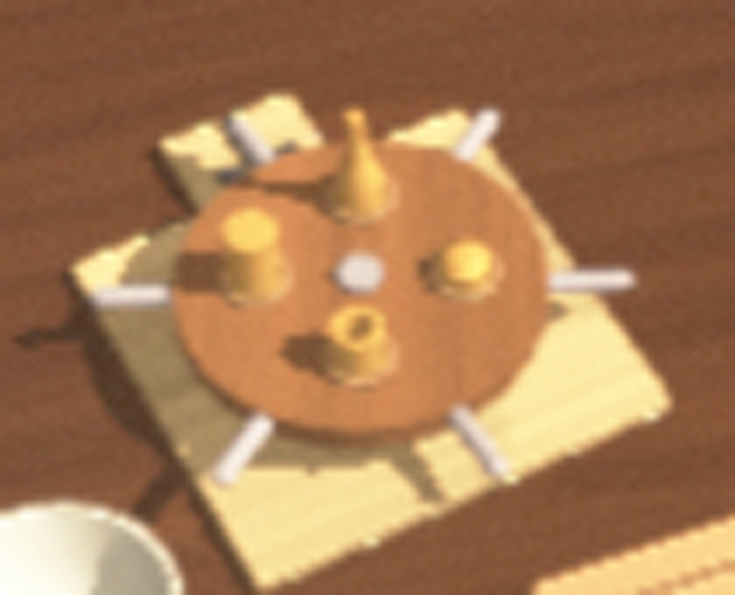

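The mouthpiece foot is at crop (282,357). Peg tips, board corners and arrow are clear in the enlarged top view, so I'll measure from them.

Run:
```python
from h import *
t=lambda L:np.array(L,float)/4.8+[290-.4,145-.4]
b=unproj('top',t([(75,147),(422,63),(513,412),(163,497)]),.012)
g=unproj('top',t([(418,532),(305,558)]),.012)
p=unproj('top',t([(235,68),(444,118),(511,321),(360,482),(150,430),(86,223)]),.046)
s=unproj('top',t([(217,252),(321,187),(389,290),(281,357)]),.058)
az=lambda v:np.degrees(np.arctan2(v[:,1],v[:,0]))
c=b[:,:2].mean(0);c2=p[:,:2].mean(0);c3=s[:,:2].mean(0);print(c,c2,c3)
print('board side az',az(np.diff(b[:,:2],axis=0,append=b[:1,:2]))); print('tongue',az(g[:,:2].mean(0)[None]-c))
print('pegs',az(p[:,:2]-c2),np.hypot(*(p[:,:2]-c2).T));print('seats',az(s[:,:2]-c2),np.hypot(*(s[:,:2]-c2).T))
for w in [('cap'),('bowl')]:pass
S=lambda L:np.array(L,float)/7+[235-.4,175-.4]
ps=unproj('scene',S([(237,122),(491,118),(630,280),(503,472),(226,472),(98,297)]),.046)
print('scene',ps[:,:2].mean(0),az(ps[:,:2]-ps[:,:2].mean(0)))
print('bowl',unproj('top',[(413,148)],.05),'screw',unproj('top',[(414,240),(447,190)],.01),'mandrel',unproj('top',[(452,240)],.02))
```

```text
[ 0.56254627 -0.10725087] [ 0.56335188 -0.10656172] [ 0.56312799 -0.1079593 ]
board side az [ -75.32047327 -165.50827672  104.31757453   14.90821271]
tongue [-165.35229067]
pegs [  17.41240438  -42.75717741 -101.98134643 -163.14811689  137.43816381
   77.66018687] [0.1393565  0.13937899 0.14077512 0.13962405 0.13907409 0.14027964]
seats [  77.95246995  -13.76871778 -101.24202779  168.00736463] [0.05425438 0.05583796 0.0581831  0.05633974]
scene [ 0.56202833 -0.10078964] [-162.01699943  137.57596456   77.45801699   17.50045316  -42.47900731
 -102.02930388]
bowl [[ 0.73377028 -0.29769912  0.05      ]] screw [[ 0.44694377 -0.30851561  0.01      ]
 [ 0.60781951 -0.41623125  0.01      ]] mandrel [[ 0.44857604 -0.42608545  0.02      ]]
```

Axis is at about (0.563,-0.107), front at azimuth 194.7° and mouthpiece at 167.7°, so it needs +27° CCW. I'll push the peg at 137.5° with shut fingers, entering at azimuth 115°.

Request:
carry_out(
  moves=[
    [0.046, -0.037, 0, 0, 0, -7],
    [0.093, -0.073, 0, 0, 0, -14],
    [0.14, -0.11, 0, 0, 0, -21],
    [0.186, -0.147, 0, 0, 0, -28],
    [0.232, -0.183, 0, 0, 0, -35],
  ],
  jaw=0,
)

```text
time_s: 0.72
tcp_pos: [0.3759, -0.2559, 0.2421]
orientation: [-180.0, -0.0, 60.1]
ft_force: [0.5, -0.3, 0.5]
grip_width: 0.001
finger_force: 0.0
```

Request:
carry_out(
  moves=[
    [0.059, -0.003, 0, 0, 0, 0],
    [0.118, -0.007, 0, 0, 0, 0],
    [0.177, -0.01, 0, 0, 0, 0],
    [0.236, -0.014, 0, 0, 0, 0],
    [0.295, -0.017, 0, 0, 0, 0],
  ],
)

```text
time_s: 1.35
tcp_pos: [0.5091, 0.0079, 0.2421]
orientation: [-180.0, 0.0, 59.9]
ft_force: [0.5, -0.9, -0.0]
grip_width: 0.002
finger_force: 0.0
```

Request:
carry_out(
  moves=[
    [0, 0, 0.02, 0, 0, 0],
    [0, 0, 0.06, 0, 0, 0],
    [0, 0, 0.09, 0, 0, 0],
    [0, 0, 0.1, 0, 0, 0],
    [0, 0, 0.1, 0, 0, 0],
  ],
)

```text
time_s: 1.98
tcp_pos: [0.5085, 0.0059, 0.1421]
orientation: [-179.9, 0.0, 59.9]
ft_force: [-0.1, 0.5, 0.3]
grip_width: -0.002
finger_force: 0.0
```

Run:
```python
from h import *
a=robot.snapshot('top')[125:275,270:420]
b=robot.snapshot('scene')[150:260,235:345]
o=np.hstack([cv2.resize(a,(400,400),interpolation=2),cv2.resize(b,(400,400),interpolation=2)])
cv2.imwrite('pics/t1.png',o);print(robot.observe()['tcp_pos'])
```

```text
[0.50961994 0.00568308 0.14353266]
```

View pics/t1.png

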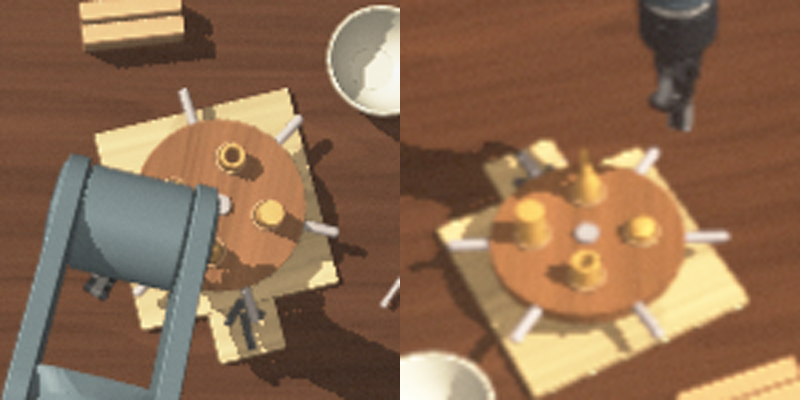

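Fingers are clear of the pegs, beside the carousel. Next I lower between the pegs.

Request:
carry_out(
  moves=[
    [0, 0, 0.02, 0, 0, 0],
    [0, 0, 0.05, 0, 0, 0],
    [0, 0, 0.08, 0, 0, 0],
    [0, 0, 0.1, 0, 0, 0],
    [0, 0, 0.1, 0, 0, 0],
  ],
)

```text
time_s: 2.7
tcp_pos: [0.5085, 0.0059, 0.0422]
orientation: [-179.9, 0.0, 59.9]
ft_force: [-0.5, -0.2, 0.1]
grip_width: 0.002
finger_force: 0.0
```

Request:
carry_out(
  moves=[
    [-0.005, -0.003, 0, 0, 0, 0],
    [-0.009, -0.006, 0, 0, 0, 0],
    [-0.014, -0.009, 0, 0, 0, 0],
    [-0.019, -0.011, 0, 0, 0, 0],
    [-0.024, -0.013, 0, 0, 0, 0],
  ],
)

```text
time_s: 3.32
tcp_pos: [0.4852, -0.0085, 0.0424]
orientation: [180.0, -0.0, 59.9]
ft_force: [-0.4, 0.1, 0.3]
grip_width: -0.001
finger_force: 0.0
```

Request:
carry_out(
  moves=[
    [-0.005, -0.002, 0, 0, 0, 0],
    [-0.01, -0.004, 0, 0, 0, 0],
    [-0.016, -0.006, 0, 0, 0, 0],
    [-0.021, -0.007, 0, 0, 0, 0],
    [-0.027, -0.008, 0, 0, 0, 0],
  ],
)

```text
time_s: 3.95
tcp_pos: [0.4648, -0.0279, 0.0423]
orientation: [180.0, -0.0, 59.9]
ft_force: [1.4, 0.7, -0.8]
grip_width: 0.0
finger_force: 0.6
```

Request:
carry_out(
  moves=[
    [-0.004, -0.0005, 0, 0, 0, 0],
    [-0.009, -0.001, 0, 0, 0, 0],
    [-0.014, -0.0015, 0, 0, 0, 0],
    [-0.018, -0.002, 0, 0, 0, 0],
    [-0.022, -0.002, 0, 0, 0, 0],
  ],
)

```text
time_s: 4.58
tcp_pos: [0.4521, -0.0459, 0.0423]
orientation: [-180.0, -0.0, 59.9]
ft_force: [0.7, 1.6, 0.1]
grip_width: -0.001
finger_force: 0.6
```

Run:
```python
from h import *
i=robot.snapshot('top');cv2.imwrite('pics/top2.png',i)
a=i[145:270,290:415]
b=robot.snapshot('scene');cv2.imwrite('pics/scene2.png',b)
b=b[160:260,235:335]
o=np.hstack([cv2.resize(a,(400,400),interpolation=2),cv2.resize(b,(400,400),interpolation=2)])
cv2.imwrite('pics/t2.png',o);print(robot.observe()['tcp_pos'])
```

```text
[ 0.45176066 -0.04594931  0.04217749]
```

View pics/t2.png

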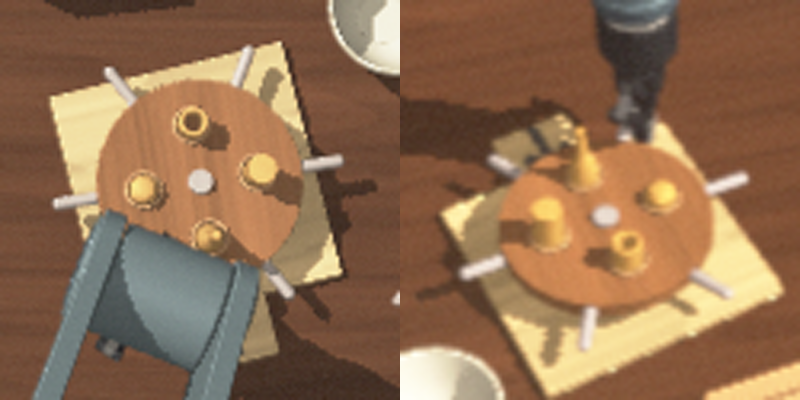

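Carousel has turned, with the mouthpiece now at (210,237) and peg tips at (109,71), (248,50), (341,160), (289,293) and (56,204) in the top crop. I'll measure the angle.

Run:
```python
from h import *
c=np.array([.563,-.107])
t=lambda L:np.array(L,float)/3.2+[290-.4,145-.4]
p=unproj('top',t([(109,71),(248,50),(341,160),(289,293),(56,204)]),.046)[:,:2]-c
print(np.degrees(np.arctan2(p[:,1],p[:,0])),np.degrees(np.arctan2(p[:,1],p[:,0]))%60,np.hypot(*p.T))
s=unproj('top',t([(143,190),(193,124),(260,172),(210,237)]),.058)[:,:2]-c
print(np.degrees(np.arctan2(s[:,1],s[:,0])))
```

```text
[  39.50475729  -19.92563079  -80.28197391 -140.47580274   99.60095908] [39.50475729 40.07436921 39.71802609 39.52419726 39.60095908] [0.13893124 0.13852069 0.13985161 0.13689845 0.13987895]
[  99.80608466    7.65552471  -80.5391096  -169.92605398]
```

About 4.9° more is needed, roughly 11 mm.

Request:
carry_out(
  moves=[
    [-0.003, 0, 0, 0, 0, 0],
    [-0.006, 0, 0, 0, 0, 0],
    [-0.009, 0.0003, 0, 0, 0, 0],
    [-0.011, 0.0005, 0, 0, 0, 0],
    [-0.011, 0.0005, 0, 0, 0, 0],
  ],
)

```text
time_s: 5.3
tcp_pos: [0.447, -0.0556, 0.0423]
orientation: [-180.0, 0.0, 59.9]
ft_force: [0.8, 0.3, 0.3]
grip_width: 0.002
finger_force: 0.1
```

Request:
carry_out(
  moves=[
    [0.004, -0.002, 0, 0, 0, 0],
    [0.01, -0.005, 0, 0, 0, 0],
    [0.016, -0.006, 0, 0, 0, 0],
    [0.02, -0.006, 0, 0, 0, 0],
    [0.02, -0.006, 0, 0, 0, 0],
  ],
)

```text
time_s: 5.92
tcp_pos: [0.4522, -0.0348, 0.0423]
orientation: [180.0, 0.0, 60.0]
ft_force: [-1.0, -0.9, 0.5]
grip_width: 0.004
finger_force: 0.0
```

Request:
carry_out(
  moves=[
    [0, 0, -0.02, 0, 0, 0],
    [0, 0, -0.06, 0, 0, 0],
    [0, 0, -0.11, 0, 0, 0],
    [0, 0, -0.16, 0, 0, 0],
    [0, 0, -0.2, 0, 0, 0],
  ],
)

```text
time_s: 6.55
tcp_pos: [0.4522, -0.0353, 0.2446]
orientation: [179.9, -0.0, 59.9]
ft_force: [1.2, -0.8, -0.2]
grip_width: 0.001
finger_force: 0.0
```

Request:
carry_out(
  moves=[
    [0, -0.03, 0, 0, 0, 0],
    [0, -0.08, 0, 0, 0, 0],
    [0, -0.13, 0, 0, 0, 0],
    [0.03, -0.18, 0, 0, 0, 0],
    [0.06, -0.22, 0, 0, 0, 0],
  ],
)

```text
time_s: 7.18
tcp_pos: [0.2906, 0.1279, 0.2425]
orientation: [179.9, -0.1, 59.8]
ft_force: [0.7, 0.3, -0.1]
grip_width: 0.001
finger_force: 0.0
```

Run:
```python
from h import *
i=robot.snapshot('top')
a=i[145:270,290:415]
cv2.imwrite('pics/t3.png',cv2.resize(a,(600,600),interpolation=2));s=robot.observe();print(s['tcp_pos'],s['ft_force'])
```

```text
[0.28805007 0.13267502 0.2422506 ] [-2.07784673  2.57329162 -0.21422392]
```

View pics/t3.png

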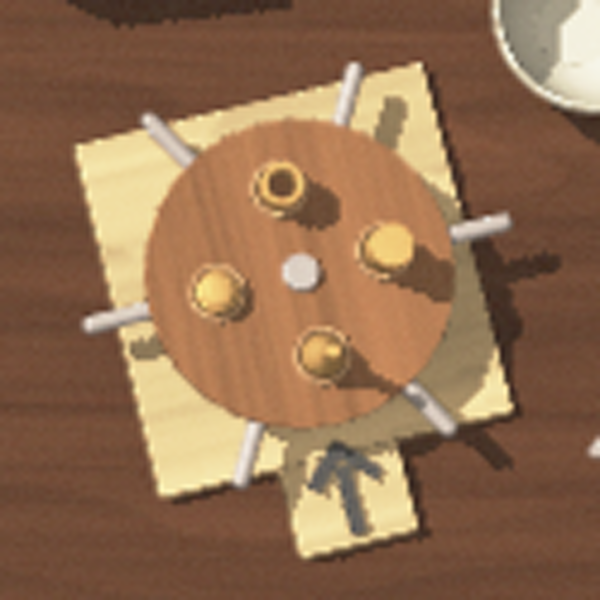

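The mouthpiece foot (322,355) lies on the line from the arrow (360,533)-(338,445) to the hub (300,271). All four parts are seated and the arm is clear, so I let it settle and hand in.

Request:
carry_out(
  moves=[
    [0, 0, 0, 0, 0, 0],
    [0, 0, 0, 0, 0, 0],
    [0, 0, 0, 0, 0, 0],
    [0, 0, 0, 0, 0, 0],
    [0, 0, 0, 0, 0, 0],
  ],
)

```text
time_s: 7.85
tcp_pos: [0.2919, 0.1266, 0.2422]
orientation: [-180.0, 0.0, 59.8]
ft_force: [0.4, 0.4, 0.3]
grip_width: -0.001
finger_force: 0.0
```

```bash
python3 -c "
from rig import robot
print(robot.sign_off())"
```

```text
the job is handed in; nothing more can be done
None
```

I turned the carousel about 27° by pushing one rim peg, and in the last picture the mouthpiece stands in line with the arrow with all four parts in their seats; the job is handed in, but sign-off returned no verdict.

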